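# Seat a power card in the funnel-rail test dock

### The job

Take the power card by its black heatsink, lay it flat on the test dock's plate with its contact tongue pointing into the flared white guides, and let go of it. Then push it from behind by its metal panel so that the guides centre it, through the drag of the spring contacts and on until it presses firmly on the rubber stop and stays fully home there, never bearing on a guide or on the stop with more than 15 N. Finally swing the red hold-down finger fully across the card, and leave the tin, the board stack and the syringe alone.

Things in the scene. Friction and masses are not known exactly. Their poses are not given: they have to be found in the camera images.
- card: Power card to be tested: blue board on an aluminium plate, 0.24 to 0.38 kg. Origin: centre of the plate's underside; x to the contact end, z up. Plate and board together 130 x 64 mm (x -65 to 65), 8 mm thick, front corners bevelled 8 mm. Mass centre near x = -10 mm. Starts flat on the blue mat (top 3 mm above the bench), left or right of the dock.
- card_heatsink (a point): Centre of the card's black finned heatsink, the place to grip: 30 mm long (along card x), 28 mm wide (y), 24 mm high, from 8 to 32 mm above the card's underside. This point is at x = -32, z = 20 mm in the card's frame. Parts ahead of it are under 3 mm high; behind it two blue capacitors at x -58, y +-21 reach 22 mm.
- card_tongue (a point): End of the card's blue contact tongue, at x = 80 mm in the card's frame, on its centre line. The tongue stands 15 mm out of the front edge, is 32 mm wide and lies 3 to 8 mm above the card's underside. The last 6 mm of its top are bevelled.
- card_panel (a point): Middle of the rear face of the card's upright aluminium panel, the face to push on: at x = -69, z = 9 mm in the card's frame. The panel is 64 mm wide, 18 mm high, 4 mm thick.
- dock: Test dock, fixed on the mat. Origin: centre of the underside of its dark grey plate, 290 x 150 x 10 mm; x points inwards from mouth to connector, z up. The card slides on the plate's top, 10 mm up; plate and guides are slick (friction 0.2). White guide rails stand 9 mm above the plate. At the far end a black connector housing 72 mm wide, 31 mm high, starting at x = 78 to 98 mm.
- dock_mouth (a point): Middle of the mouth of the white guides, on the plate's top, at x = -58 mm in the dock's frame. Here the guides are 109 mm apart; they close in at 20 degrees each side up to x = 0. Outside the mouth the plate is bare, from x = -145 to -58 mm.
- dock_throat (a point): Where the flare ends, at x = 0 in the dock's frame, on the plate's top. From here to x = 74 mm the guides are parallel, 67 mm apart.
- dock_contacts (a point): On the plate's top at x = 90 mm of the dock, about where the tongue wedges under sprung contacts in the housing (10 mm earlier or later, as the housing is set). To enter them takes a push of 5 to 12 N over some 5 mm; then they drag with 3 to 7 N and press the tongue down with about 5 N.
- stop (a joint): How far the sprung rubber stop in the connector is pressed in: 0 free, 0.004 m solid, 7 N per mm. It meets the tongue's end 10 mm behind the contacts, at x = 90 to 110 mm of the dock: not measured, to be felt. 0.001 m or more is firmly pressed, over 15 N on it is too much. When let go, a card that is home eases back a little and is held by the contacts.
- holddown (a joint): Turn of the red hold-down finger about its upright pivot, at x = 68, y = 58 mm of the dock. 0 = open: along the left guide, pointing to the mouth (dock -x). pi/2 = closed at its end stop: across the card (dock -y), 3 mm above the board. It closes counter-clockwise seen from above, stays where left, and turns with 1 to 2 N at the knob.
- holddown_knob (a point): Middle of the red upright knob on the hold-down finger, 50 mm from the pivot axis. Knob 14 mm across, 30 mm high, standing on the finger; this point is halfway up, 46.5 mm above the dock's underside. Its axes turn with the finger.
- tin: Bystander: round steel tip-cleaner tin with a brass dome, 72 mm across, 46 mm high; origin centre of its underside. It stands on the side where the card does not lie.
- boards: Bystander: stack of four blue circuit boards, 102 x 84 mm, 24 mm high, far left; origin centre of its underside.
- syringe: Bystander: green solder-paste syringe lying on the mat, 130 mm long, 20 mm high, far right; origin under its middle.
Things that resemble listed ones, but are neither listed nor needed, are in the scene too. Leave any brown or pink look-alike of the card alone.

How it is judged:
On the way, in this order (a step that is already met when the one before it is completed fails the run):
1. the card lies flat on the dock's plate, let go, tongue inwards in the flared guides (contact force between card and dock above 0.5 N and contact force between card and the fingers below 0.2 N and angle between card's own z axis and vertical below 0.06 rad and x of card_tongue in the frame of dock above -0.058 m and x of card in the frame of dock below -0.02 m and y of card in the frame of dock between -0.03 and 0.03 m and y of card_tongue in the frame of dock between -0.04 and 0.04 m), for 0.2 s.
2. the card has been pushed home and presses firmly on the rubber stop (value of joint stop above 0.0006 m and x of card in the frame of dock above 0.007 m), for 0.05 s.
At the end, for the whole second after the job is handed in: The card lies centred between the guides (within 3 mm and 0.05 rad), flat and at rest, the end of its tongue at the rubber stop (gap under 2 mm), and the hold-down finger is across it (joint above 1.4 rad) (distance between card_tongue and stop_c0 below 0.0055 m and x of card in the frame of dock above 0.007 m and y of card in the frame of dock between -0.003 and 0.003 m and angle between the x axis of card and the x axis of dock, either way round below 0.05 rad and angle between card's own z axis and vertical below 0.04 rad and value of joint holddown above 1.4 rad and linear speed of card below 0.01 m/s); the robot touches nothing.
It fails at once if the card bears on a guide or on the rubber stop with more than 15 N (contact force between card and stop_c0 above 15 N or contact force between card and dock_c1 above 15 N or contact force between card and dock_c2 above 15 N or contact force between card and dock_c3 above 15 N or contact force between card and dock_c4 above 15 N).
It fails at once if the tin, the board stack or the syringe is shifted more than 20 mm (distance of any of tin, boards, syringe from where it was at the start of the episode above 0.02 m).
It also fails if it takes over 72 s, if anything falls off the work surface, if the arm or the gripper's body presses on something with over 40 N, if the wrist force passes 120 N, or if a joint passes its speed limit or range.

### The arm

A 7-joint arm with a two-finger parallel gripper is mounted at the origin on the work surface. World frame = base frame: x ahead of the robot, y to its left, z up, the work surface at z = 0. Lengths are in m, angles in rad, forces in N, time in s.
With the tool pointing down it reaches from about 0.425 to 0.875 m from the base axis. Payload 4.7 kg.
Tool frame: the origin (TCP) lies midway between the tips of the shut fingers; the grasp point (between the pads) lies 19 mm behind it; z points along the fingers, y is the line along which they close (so a half turn about z gives the same grasp; the last joint's range is limited). The gripper opens to 87 mm and grips with 3 to 60 N. Pads are 19 mm wide; open, the fingers measure 117 mm over their backs; the gripper's body (75 mm by 190 mm) begins 51 mm behind the grasp point.
Start: joints at [-1.232, 0.321, -0.07, 1.45, 0.023, 1.371, -0.057], TCP at [0.207, 0.616, 0.223] pointing down, gripper open.
Joint ranges: [-2.86, 2.86], [-0.3, 2.09], [-1.38, 1.24], [0.06, 2.45], [-1.56, 4.7], [0.09, 2.05], [-2.69, 2.69]. Speed limits (rad/s): [2.57, 2.57, 3.14, 3.14, 3.14, 3.14, 3.14].

### API

Orientations are given as a rotation vector (axis times angle).
In Python, from bench import ctrl gives the robot as it stands. The module is installed in compiled form; this text tells all that it offers.
- The arm moves only by the shell command python3 -m handwheel 'ROWS' [FORCE]. ROWS is JSON, a list of rows, each a list of 7 numbers: the finger opening in m, from 0 to 0.087, then the shift along the tool's x, y, z in m, then the turn, a rotation vector about the tool's x, y, z in degrees. A call has 1 to 12 rows; each row shifts and turns the commanded pose from where the row before left it, along the tool's axes as they then stand; what a row does not reach is not made up. A row lasts 1/8 s, in which the tool goes at most 62.5 mm and 10.7 degrees, less where a joint would pass 70% of its speed; a pose out of reach is approached as far as the arm can. A call is refused whole if a number of a shift passes 0.0625 or a number of a turn 10.7, either way. A call with a gripper value outside its range is refused whole. The fingers move at their own pace and stop on an object; FORCE is the grip in N (left out, the last holds). Time passes only in rows, so rows that do not move let the fingers close. It gives the time, the measured TCP pose, the force, the opening and the grip force at its end, in the units of the state.
- ctrl.get_state(): the state, without advancing time (a new reading comes with each control period).
- ctrl.get_image(name): name is "scene" or "top" or "wrist"; returns (picture, depth): 384x512x3 uint8, blue, green, red; 384x512 float32, m along the optical axis (not along the pixel's ray), 0 where there is no reading.
- ctrl.camera_info(name): a dict with "intrinsics" (3x3 intrinsics, pixels), "D" ([k1, k2, p1, p2, k3] as OpenCV has them; the pictures are not rectified), "R" (3x3) and "t" (3): a world point X has camera coordinates R X + t. Camera axes: x right, y down, z forward; pixel columns grow to the right and rows downward; lengths in m; the calibration is good to about 2 mm. A picture is of the moment at which its call begins: read the wrist's pose just before it. camera_info takes no time and is no camera call; for the wrist camera it gives the pose at the moment of the call.
- ctrl.close_job(): hands the job in; it is judged then, once.
The state is a dict: "time": time; "joint_positions": joint angles; "qd": joint speeds; "joint_torque": joint torques, N m; "position": TCP position; "tool_rot": TCP orientation; "ft_force": force on the tool from outside, world axes, zero at the start; "torque": the same for the moment, N m; "grip_width": opening from 0.0 (shut) to 1.0 (fully open); "grip_force": force on a finger pad.
Only numpy, scipy, OpenCV 4.12 (cv2) and the standard library are available. Lean on these libraries where they do the work, as an engineer would, in place of code of your own. Each camera call takes 0.05 s, during which the arm holds its last target. There are 200 camera calls.

## Working session

There is one attempt and no reset: what is moved stays moved. The work goes in short steps, Python scripts to look and compute and a shell command to move; the robot and the scene stay as the last step left them, time stands still between calls to the robot, and variables do not carry over. Pictures are saved under pics/ and viewed, at most 10 in all, crops included, and the job is handed in when it is done.

```bash
mkdir -p pics; cat > h.py <<'E'
import numpy as np, cv2
from bench import ctrl
from scipy.spatial.transform import Rotation as Ro
def grab(n):
    ci=ctrl.camera_info(n); im,d=ctrl.get_image(n)
    return im,d,np.array(ci['intrinsics']),np.array(ci['D']),np.array(ci['R']),np.array(ci['t'])
def plane(px,c,z):
    _,_,K,D,R,t=c
    p=cv2.undistortPoints(np.array(px,float).reshape(-1,1,2),K,D).reshape(-1,2)
    r=np.c_[p,np.ones(len(p))]@R; o=-R.T@t
    return o+r*((z-o[2])/r[:,2:3])
def world(c):
    im,d,K,D,R,t=c; h,w=d.shape
    u,v=np.meshgrid(np.arange(w),np.arange(h))
    p=cv2.undistortPoints(np.stack([u,v],-1).reshape(-1,1,2).astype(float),K,D).reshape(-1,2)
    P=np.c_[p,np.ones(len(p))]*d.reshape(-1,1)
    return ((P-t)@R).reshape(h,w,3)
E
python3 - <<'E'
from h import *
import pickle
s=ctrl.get_state();print({k:np.round(v,3) for k,v in s.items()})
for n in('top','scene'):
    c=grab(n);pickle.dump(c,open(n+'.pkl','wb'));cv2.imwrite(f'pics/{n}.png',c[0])
    print(n,np.round(-c[4].T@c[5],3))
E
```

```text
{'time': np.float64(0.0), 'joint_positions': array([-1.232,  0.322, -0.07 ,  1.452,  0.023,  1.371, -0.057]), 'qd': array([-0.   , -0.001, -0.   , -0.   ,  0.   , -0.002,  0.   ]), 'joint_torque': array([ 0.0000e+00, -4.9128e+01, -4.0400e-01, -3.1254e+01, -6.4000e-02,
        4.4000e-02,  0.0000e+00]), 'position': array([0.207, 0.615, 0.221]), 'tool_rot': array([-5.08e-01, -3.10e+00,  3.00e-03]), 'ft_force': array([-0.904,  0.19 ,  0.387]), 'torque': array([ 0.03 ,  0.037, -0.02 ]), 'grip_force': np.float64(0.0), 'grip_width': np.float64(1.0)}
top [0.269 0.004 1.235]
scene [ 1.219 -0.333  1.186]
```

View pics/top.png

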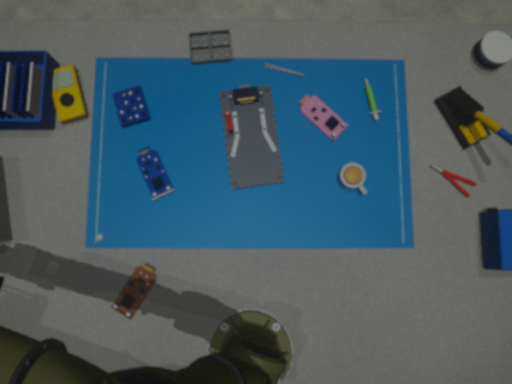

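View pics/scene.png

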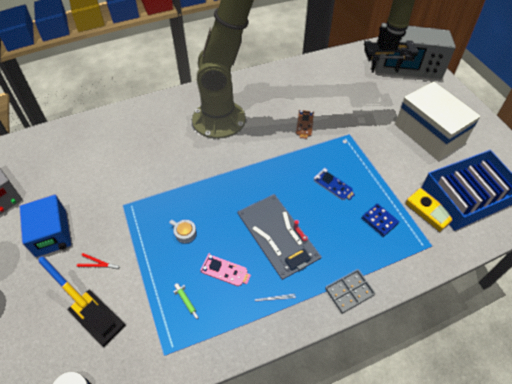

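The top view shows the dock at about (252,137), its connector at the top (248,95) and the red finger at (229,122). The card is at (155,173) with its tongue up at (146,150). The tin is at (353,177). The pink and brown cards are look-alikes.

```bash
cat >> h.py <<'E'
def plan(pos,yaw):
    """tool-frame shift (m) and turn (deg) from the measured pose to a tool-down pose whose tool y axis is at yaw (mod pi)"""
    s=ctrl.get_state();R0=Ro.from_rotvec(s['tool_rot']);p=np.array(s['position'])
    best=None
    for k in(0,np.pi):
        a=yaw+k;y=np.array([np.cos(a),np.sin(a),0]);z=np.array([0,0,-1.]);x=np.cross(y,z)
        r=(R0.inv()*Ro.from_matrix(np.c_[x,y,z])).as_rotvec(degrees=True)
        if best is None or np.linalg.norm(r)<np.linalg.norm(best):best=r
    print('pos',p.round(4),'tool x',R0.as_matrix()[:,0].round(4),'y',R0.as_matrix()[:,1].round(4),'F',np.round(s['ft_force'],2))
    print('shift mm',(R0.inv().apply(np.array(pos)-p)*1000).round(1),'turn deg',best.round(2),'joints',np.round(s['joint_positions'],2),'t',s['time'])
E
python3 - <<'E'
from h import *
import pickle
c=pickle.load(open('top.pkl','rb'))
hsv=cv2.cvtColor(c[0],cv2.COLOR_BGR2HSV)
def show(n,m,roi,z):
    mm=np.zeros_like(m);x0,y0,x1,y1=roi;mm[y0:y1,x0:x1]=m[y0:y1,x0:x1]
    cs,_=cv2.findContours(mm,cv2.RETR_EXTERNAL,cv2.CHAIN_APPROX_NONE)
    k=max(cs,key=cv2.contourArea);b=cv2.boxPoints(cv2.minAreaRect(k))
    print(n,cv2.contourArea(k),b.round(1).tolist());print(plane(b,c,z)[:,:2].round(4).tolist(), plane([b.mean(0)],c,z)[0].round(4))
print(hsv[150,200],hsv[165,255],hsv[180,158],hsv[122,229])
mat=(abs(hsv[...,0].astype(int)-hsv[150,200][0])<6)&(hsv[...,1]>150)
show('dock',((hsv[...,1]<100)*255).astype(np.uint8),(205,75,300,195),.013)
show('card',((~mat)*255).astype(np.uint8),(125,140,185,205),.011)
w=world(c);print(w[137,251],w[173,152])
E
python3 - <<'E'
import cv2
i=cv2.imread('pics/top.png')[75:210,100:300];cv2.imwrite('pics/tc.png',cv2.resize(i,(800,540),interpolation=cv2.INTER_CUBIC))
E
```

```text
[101 213 135] [106  32  87] [107 157  52] [178 184 125]
dock 4885.0 [[218.39999389648438, 88.19999694824219], [270.1000061035156, 81.4000015258789], [283.29998779296875, 181.60000610351562], [231.5, 188.39999389648438]]
[[0.7388, 0.0932], [0.7606, -0.057], [0.4651, -0.0929], [0.4453, 0.0523]] [ 0.5997 -0.0013  0.013 ]
card 1004.0 [[132.0, 153.39999389648438], [154.60000610351562, 143.6999969482422], [174.89999389648438, 191.10000610351562], [152.3000030517578, 200.6999969482422]]
[[0.545, 0.3359], [0.5733, 0.2727], [0.4375, 0.2112], [0.41, 0.2735]] [0.4909 0.2731 0.011 ]
[ 0.59362069 -0.0018128   0.01278512] [0.48886607 0.27731783 0.0100041 ]
```

View pics/tc.png

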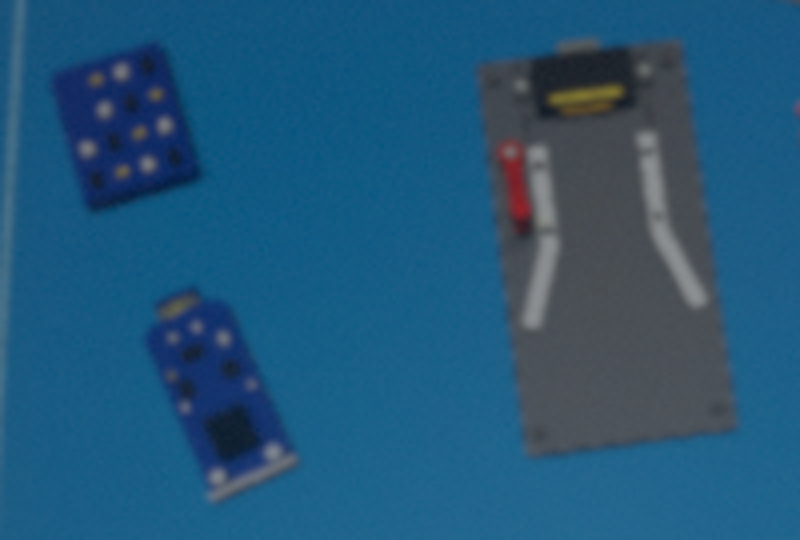

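The enlarged crop confirms the card's heading: tongue at (178,300), white panel at (253,478), heatsink at (232,432). The dock mouth points toward the robot and the red knob is at (522,225). Next I move above the heatsink for a wrist view.

```bash
python3 -c "
from h import *
plan([.457,.258,.20],np.radians(114.5))
ci=ctrl.camera_info('wrist');s=ctrl.get_state();R=Ro.from_rotvec(s['tool_rot']).as_matrix();print(R.T@(-ci['R'].T@ci['t']-s['position']),(ci['R']@R).T.round(2))"
```

```text
pos [0.2073 0.6155 0.2216] tool x [-9.477e-01  3.191e-01 -1.000e-04] y [ 0.3191  0.9477 -0.0017] F [-0.09  0.25  0.33]
shift mm [-350.7 -259.1   22.1] turn deg [-1.000e-01 -3.000e-02 -4.311e+01] joints [-1.23  0.32 -0.07  1.45  0.02  1.37 -0.06] t 0.1
[ 0.06597196 -0.00120302 -0.16268506] [[-0.   -0.97 -0.24]
 [ 1.    0.   -0.  ]
 [ 0.   -0.24  0.97]]
```

```bash
python3 -m handwheel '[[0.087,-0.0438,-0.0324,0.0028,0,0,0],[0.087,-0.0438,-0.0324,0.0028,0,0,0],[0.087,-0.0438,-0.0324,0.0028,0,0,0],[0.087,-0.0438,-0.0324,0.0028,0,0,0],[0.087,-0.0438,-0.0324,0.0028,0,0,0],[0.087,-0.0438,-0.0324,0.0028,0,0,0],[0.087,-0.0438,-0.0324,0.0028,0,0,0],[0.087,-0.0438,-0.0324,0.0028,0,0,0],[0.087,0,0,0,0,0,-10.7],[0.087,0,0,0,0,0,-10.7],[0.087,0,0,0,0,0,-10.7],[0.087,0,0,0,0,0,-10.7]]'
python3 - <<'E'
from h import *
import pickle
plan([.457,.258,.20],np.radians(114.5))
c=grab('wrist');pickle.dump(c,open('w1.pkl','wb'));cv2.imwrite('pics/w1.png',c[0])
E
```

```text
time: 1.6
position: [0.4565, 0.2583, 0.1997]
tool_rot: [0.667, -3.069, 0.001]
ft_force: [-1.1, -0.1, 0.7]
grip_width: 0.997
grip_force: 0.0
pos [0.4565 0.2583 0.1997] tool x [-9.097e-01 -4.153e-01  9.000e-04] y [-4.153e-01  9.097e-01 -1.000e-04] F [-1.11 -0.14  0.67]
shift mm [-0.3 -0.5 -0.3] turn deg [-0.01 -0.05  0.04] joints [-0.75  0.07  0.2   1.8  -0.01  1.28  1.45] t 1.6
```

View pics/w1.png

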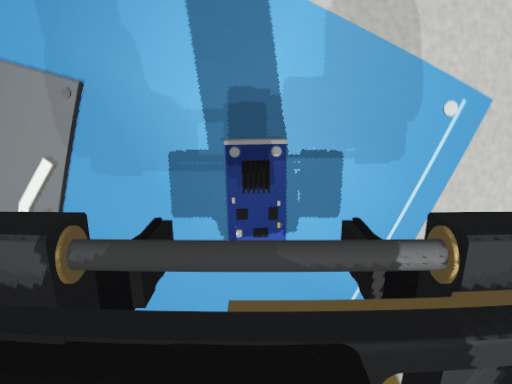

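The wrist view shows the card with its panel edge at the top (256,141), the heatsink at (256,176), and its sides straight down the image. I measure from depth at the known heights.

```bash
python3 - <<'E'
from h import *
import pickle
c=pickle.load(open('w1.pkl','rb'));w=world(c);g=cv2.cvtColor(c[0],cv2.COLOR_BGR2GRAY);hsv=cv2.cvtColor(c[0],cv2.COLOR_BGR2HSV)
print(w[150,150],w[190,230],w[176,256],w[141,256],hsv[200,232],hsv[110,150])
roi=np.zeros(g.shape,bool);roi[130:240,205:310]=1
hs=roi&(w[...,2]>.029)&(w[...,2]<.045)
pn=roi&(g>130)&(hsv[...,1]<80);pn[152:]=0
bd=roi&(hsv[...,0]>108)&(hsv[...,1]>100)
for n,m,z in(('hs',hs,.035),('panel',pn,.021),('board',bd,.011)):
    cs,_=cv2.findContours((m*255).astype(np.uint8),0,1);k=max(cs,key=cv2.contourArea)
    b=cv2.boxPoints(cv2.minAreaRect(k));P=plane(b,c,z)[:,:2]
    e=np.diff(np.r_[P,P[:1]],axis=0);L=np.hypot(*e.T)
    print(n,b.round(1).tolist(),P.mean(0).round(4),L.round(4),np.degrees(np.arctan2(e[:,1],e[:,0])).round(1),P.round(4).tolist())
print(np.median(w[hs],0),hs.sum())
E
```

```text
[0.48471455 0.14311229 0.00217817] [0.4874616  0.23978726 0.0103309 ] [0.46031017 0.25831584 0.01811771] [0.42690483 0.24309497 0.02063192] [110   5 166] [101 145 208]
hs [[262.0, 163.0], [264.0, 163.0], [264.0, 193.0], [262.0, 193.0]] [0.4563 0.2642] [0.002  0.0305 0.002  0.0305] [ 114.6   24.8  -65.5 -155.3] [[0.4428, 0.2569], [0.442, 0.2587], [0.4697, 0.2715], [0.4705, 0.2697]]
panel [[223.89999389648438, 140.8000030517578], [286.0, 139.6999969482422], [286.1000061035156, 143.0], [224.0, 144.10000610351562]] [0.4281 0.2425] [0.0629 0.0033 0.063  0.0033] [ 115.5   26.6  -64.5 -155.7] [[0.4401, 0.2134], [0.4131, 0.2702], [0.416, 0.2716], [0.4431, 0.2148]]
board [[225.0, 144.0], [285.0, 144.0], [285.0, 239.0], [225.0, 239.0]] [0.4793 0.2658] [0.0627 0.1061 0.0673 0.1062] [ 114.5   25.7  -65.4 -156.8] [[0.444, 0.2153], [0.418, 0.2723], [0.5136, 0.3183], [0.5416, 0.2571]]
[0.45845708 0.25718001 0.03554919] 387
```

```bash
python3 -m handwheel '[[0.087,-0.002,-0.002,0.055,0,0,-0.4],[0.087,0,0,0.055,0,0,0],[0.087,0,0,0.05,0,0,0],[0.087,0,0,0.023,0,0,0],[0.087,0,0,0,0,0,0],[0,0,0,0,0,0,0],[0,0,0,0,0,0,0],[0,0,0,0,0,0,0],[0,0,0,0,0,0,0],[0,0,0,0,0,0,0],[0,0,0,0,0,0,0],[0,0,0,0,0,0,0]]' 25
```

```text
time: 3.15
position: [0.4594, 0.2577, 0.0172]
tool_rot: [0.669, -3.069, -0.0]
ft_force: [0.1, 0.7, -0.2]
grip_width: 0.316
grip_force: 24.9
```

```bash
python3 -m handwheel '[[0,0,0,-0.02,0,0,0],[0,0,0,-0.05,0,0,0],[0,0,0,-0.055,0,0,0],[0,0,0,-0.055,0,0,0]]'
python3 -c "
from h import *
plan([.622,.132,.2],np.radians(97.4))"
```

```text
time: 3.65
position: [0.4587, 0.257, 0.1979]
tool_rot: [0.668, -3.068, 0.001]
ft_force: [1.1, 0.6, -2.0]
grip_width: 0.321
grip_force: 24.9
pos [0.4587 0.257  0.1979] tool x [-0.9094 -0.416   0.0018] y [-4.160e-01  9.094e-01 -4.000e-04] F [ 1.08  0.62 -2.05]
shift mm [ -96.5 -181.6   -2.2] turn deg [-0.04 -0.1  17.18] joints [-0.76  0.07  0.2   1.8  -0.01  1.28  1.45] t 3.65
```

```bash
python3 -m handwheel '[[0,-0.0193,-0.0363,-0.0004,0,0,0],[0,-0.0193,-0.0363,-0.0004,0,0,0],[0,-0.0193,-0.0363,-0.0004,0,0,0],[0,-0.0193,-0.0363,-0.0004,0,0,0],[0,-0.0193,-0.0363,-0.0004,0,0,0],[0,0,0,0,0,0,8.6],[0,0,0,0,0,0,8.6],[0,0,0,0,0,0,0],[0,0,0,0,0,0,0]]'
python3 - <<'E'
from h import *
import pickle
plan([.622,.132,.2],np.radians(97.4))
c=grab('wrist');pickle.dump(c,open('w2.pkl','wb'));cv2.imwrite('pics/w2.png',c[0])
E
```

```text
time: 4.78
position: [0.6223, 0.1328, 0.1986]
tool_rot: [0.207, -3.134, 0.0]
ft_force: [-0.1, 0.3, -3.0]
grip_width: 0.32
grip_force: 24.9
pos [0.6223 0.1328 0.1986] tool x [-0.9913 -0.1314  0.001 ] y [-1.314e-01  9.913e-01 -2.000e-04] F [-0.12  0.31 -2.96]
shift mm [ 0.4 -0.8 -1.4] turn deg [-0.01 -0.06  0.15] joints [-0.56  0.31  0.38  1.53 -0.12  1.32  1.54] t 4.775
```

View pics/w2.png

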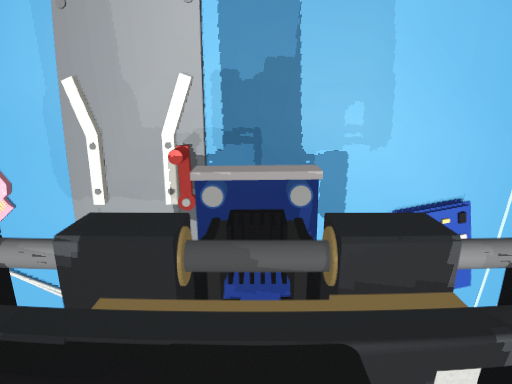

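The view shows the two white guides (flare corners near (95,135) and (165,137)), the red finger at (183,180), and the held card's panel at (256,172), straight in the grip. I fit the guide edges and the panel edge.

```bash
python3 - <<'E'
from h import *
import pickle
c=pickle.load(open('w2.pkl','rb'));im=c[0];hsv=cv2.cvtColor(im,cv2.COLOR_BGR2HSV);w=world(c)
wh=(hsv[...,1]<50)&(hsv[...,2]>190)
def edge(rows,x0,x1,side,z):
    px=[]
    for r in rows:
        k=np.where(wh[r,x0:x1])[0]
        if len(k): px.append([x0+(k.max()+.5 if side>0 else k.min()-.5),r])
    P=plane(px,c,z)[:,:2]
    v=cv2.fitLine(P.astype(np.float32),cv2.DIST_HUBER,0,.01,.01).ravel();d=v[:2]*np.sign(v[0])
    return d,v[2:],len(px),(P-v[2:])@np.array([-d[1],d[0]])
R=range
E={}
for n,a in dict(rightpar=(R(150,200),80,120,1),rightflare=(R(85,125),55,110,1),leftpar=(R(150,185),155,175,-1),leftflare=(R(82,128),155,200,-1)).items():
    d,p,k,res=edge(*a,.022);E[n]=(d,p);print(n,np.degrees(np.arctan2(d[1],d[0])).round(2),p.round(4),k,(res.std()*1e3).round(2))
def inter(a,b):
    s=np.linalg.solve(np.c_[a[0],-b[0]],b[1]-a[1]);return a[1]+s[0]*a[0]
A=inter(E['rightpar'],E['rightflare']);B=inter(E['leftpar'],E['leftflare']);print('corners',A,B,np.linalg.norm(A-B))
v=B-A;print('perp yaw',np.degrees(np.arctan2(-v[0],v[1])),'throat',(A+B)/2)
# plate right edge (dock +y) at z=.013 by colour sat
px=[]
for r in range(5,120):
    k=np.where(hsv[r,150:230,1]>90)[0]; px.append([150+k.min()-.5,r])
P=plane(px,c,.013)[:,:2];v=cv2.fitLine(P.astype(np.float32),cv2.DIST_HUBER,0,.01,.01).ravel();d=v[:2]*np.sign(v[0]);print('plate edge yaw',np.degrees(np.arctan2(d[1],d[0])),'offset from throat',((A+B)/2-v[2:])@np.array([-d[1],d[0]]))
# card panel
s=ctrl.get_state();T=Ro.from_rotvec(s['tool_rot']);z=s['position'][2]-.0142+.018
m=np.zeros(wh.shape,np.uint8);m[160:182,185:330]=((hsv[...,1]<60)&(hsv[...,2]>100)&(w[...,2]>.15))[160:182,185:330]*255
k=max(cv2.findContours(m,0,1)[0],key=cv2.contourArea);b=cv2.boxPoints(cv2.minAreaRect(k))
P=plane(b,c,z);print(b.round(1).tolist(),'panel z',np.median(w[m>0][:,2]),z,'tool mm',(T.inv().apply(P-s['position'])*1e3).round(1).tolist())
# knob
kr=((hsv[...,0]<8)|(hsv[...,0]>172))&(hsv[...,1]>150);kr[:140]=0;kr[215:]=0;kr[:,:160]=0;kr[:,200:]=0
q=w[kr&(w[...,2]>.055)];print('knob top',q.mean(0),len(q))
E
```

```text
rightpar 7.51 [ 0.6448 -0.0298] 50 0.33
rightflare 27.97 [ 0.5749 -0.0503] 40 0.29
leftpar 6.83 [0.6295 0.035 ] 35 0.3
leftflare -11.84 [0.5615 0.037 ] 46 0.28
corners [ 0.603154   -0.03530888] [0.59254724 0.03053733] 0.06669503
perp yaw 9.15082 throat [ 0.5978506  -0.00238577]
plate edge yaw 7.6501546 offset from throat -0.075489864
[[189.89999389648438, 165.8000030517578], [321.8999938964844, 164.60000610351562], [322.1000061035156, 178.89999389648438], [190.0, 180.10000610351562]] panel z 0.20244449356766095 0.20257029725758294 tool mm [[39.1, -33.1, -3.8], [39.8, 30.3, -3.8], [32.7, 30.6, -3.8], [32.1, -33.4, -3.8]]
knob top [0.60748829 0.0594805  0.07114833] 161
```

```bash
python3 -c "
from h import *
plan([.487,-.016,.2],np.radians(97.5))"
```

```text
pos [0.6224 0.1328 0.1988] tool x [-9.914e-01 -1.309e-01  7.000e-04] y [-1.309e-01  9.914e-01 -1.000e-04] F [-0.93 -0.25 -2.62]
shift mm [ 153.7 -129.8   -1.1] turn deg [-0.   -0.04  0.02] joints [-0.56  0.31  0.38  1.53 -0.12  1.32  1.54] t 4.825
```

```bash
python3 -m handwheel '[[0,0.0384,-0.0325,0,0,0,0],[0,0.0384,-0.0325,0,0,0,0],[0,0.0384,-0.0325,0,0,0,0],[0,0.0385,-0.0323,0,0,0,0],[0,0,0,0.05,0,0,0],[0,0,0,0.05,0,0,0],[0,0,0,0.04,0,0,0],[0,0,0,0.02,0,0,0],[0,0,0,0.006,0,0,0],[0,0,0,0,0,0,0],[0,0,0,0,0,0,0]]'
python3 -c "
from h import *
plan([.487,-.016,.0275],np.radians(97.5))"
```

```text
time: 6.2
position: [0.4882, -0.0157, 0.0344]
tool_rot: [-0.203, 3.133, 0.001]
ft_force: [0.7, 0.4, -2.8]
grip_width: 0.317
grip_force: 24.9
pos [ 0.4882 -0.0157  0.0344] tool x [-0.9916 -0.129  -0.0025] y [-1.290e-01  9.916e-01  2.000e-04] F [ 0.7   0.39 -2.8 ]
shift mm [ 1.2 -0.1  6.9] turn deg [ 0.01  0.14 -0.09] joints [-0.46  0.17  0.47  2.07 -0.1   0.92  1.76] t 6.2
```

```bash
python3 -m handwheel '[[0,0.001,0,0.003,0,0,0],[0,0,0,0.002,0,0,0],[0,0,0,0.001,0,0,0],[0,0,0,0,0,0,0]]'; python3 -m handwheel '[[0,0,0,0.0005,0,0,0],[0,0,0,0,0,0,0]]'
```

```text
time: 6.7
position: [0.4861, -0.0159, 0.0272]
tool_rot: [-0.203, 3.135, 0.0]
ft_force: [0.1, 0.5, -2.1]
grip_width: 0.318
grip_force: 24.9
time: 6.95
position: [0.4862, -0.0159, 0.0271]
tool_rot: [-0.202, 3.135, 0.0]
ft_force: [-2.4, 0.2, 4.1]
grip_width: 0.318
grip_force: 24.9
```

```bash
python3 -m handwheel '[[0.06,0,0,0,0,0,0],[0.06,0,0,0,0,0,0],[0.06,0,0,0,0,0,0],[0.06,0,0,-0.02,0,0,0],[0.06,0,0,-0.05,0,0,0],[0.06,0,0,-0.05,0,0,0],[0.06,-0.04,0,-0.04,0,0,0],[0.06,-0.04,0,0,0,0,0],[0.06,-0.02,0,0,0,0,0],[0.06,0,0,0,0,0,0]]'
python3 - <<'E'
from h import *
import pickle
plan([.4,.0,.2],np.radians(97.5))
c=grab('wrist');pickle.dump(c,open('w3.pkl','wb'));cv2.imwrite('pics/w3.png',c[0])
E
```

```text
time: 8.2
position: [0.5859, -0.0028, 0.1861]
tool_rot: [0.203, -3.134, 0.001]
ft_force: [-1.2, 0.2, -0.5]
grip_width: 0.69
grip_force: 0.0
pos [ 0.5859 -0.0028  0.1861] tool x [-9.916e-01 -1.291e-01  6.000e-04] y [-1.291e-01  9.916e-01 -9.000e-04] F [-1.21  0.16 -0.51]
shift mm [184.   26.8 -13.8] turn deg [-0.05 -0.04 -0.08] joints [-0.47  0.22  0.49  1.68 -0.11  1.27  1.75] t 8.2
```

View pics/w3.png

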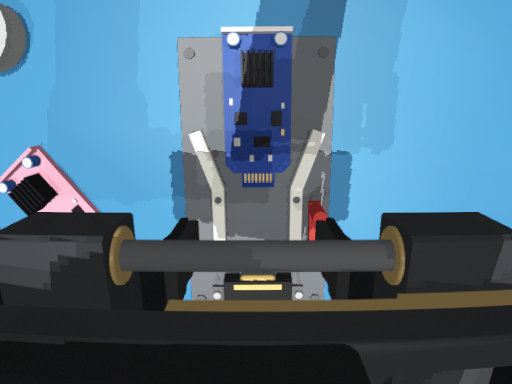

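The picture shows the card flat on the plate and centred in the flare: tongue end at (258,187), panel at (257,30). I measure the panel and plan the push start.

```bash
python3 - <<'E'
from h import *
import pickle
c=pickle.load(open('w3.pkl','rb'));hsv=cv2.cvtColor(c[0],cv2.COLOR_BGR2HSV)
m=np.zeros(hsv.shape[:2],np.uint8);m[20:38,210:305]=((hsv[...,1]<60)&(hsv[...,2]>130))[20:38,210:305]*255
k=max(cv2.findContours(m,0,1)[0],key=cv2.contourArea);b=cv2.boxPoints(cv2.minAreaRect(k));P=plane(b,c,.031)[:,:2]
th=np.array([.598,-.002]);a=np.radians(7.5);D=np.array([[np.cos(a),np.sin(a)],[-np.sin(a),np.cos(a)]])
print(b.round(1).tolist(),'dock mm',((P-th)@D.T*1e3).round(1).tolist(), 'tongue',((plane([[258,187]],c,.021)[0,:2]-th)@D.T*1e3).round(1))
f=lambda x,y:th+D.T@np.array([x,y])
print(f(-.172,0));plan([*f(-.172,0),.186],np.radians(97.5))
E
```

```text
[[220.8000030517578, 27.0], [291.8999938964844, 23.299999237060547], [292.3999938964844, 34.099998474121094], [221.39999389648438, 37.900001525878906]] dock mm [[-148.9, -32.1], [-151.9, 30.9], [-142.7, 31.5], [-139.6, -31.8]] tongue [-0.5  0.8]
[ 0.42747148 -0.02445051]
pos [ 0.5849 -0.0032  0.1861] tool x [-0.9917 -0.1286  0.0014] y [-1.286e-01  9.917e-01 -5.000e-04] F [-0.39 -0.18 -0.65]
shift mm [158.8  -0.8   0.3] turn deg [-0.03 -0.08 -0.11] joints [-0.47  0.22  0.49  1.68 -0.1   1.27  1.75] t 8.25
```

```bash
python3 -m handwheel '[[0,0.053,0,0,0,0,0],[0,0.053,0,0,0,0,0],[0,0.053,-0.001,0,0,0,0],[0,0,0,0.04,0,0,0],[0,0,0,0.04,0,0,0],[0,0,0,0.03,0,0,0],[0,0,0,0,0,0,0],[0,0,0,0,0,0,0]]' 30
python3 -c "
from h import *
plan([.4275,-.0244,.019],np.radians(97.5))"
```

```text
time: 9.25
position: [0.428, -0.0246, 0.0777]
tool_rot: [-0.202, 3.134, 0.001]
ft_force: [0.4, 0.5, -0.4]
grip_width: 0.008
grip_force: 0.0
pos [ 0.428  -0.0246  0.0777] tool x [-0.9917 -0.1285 -0.0015] y [-1.285e-01  9.917e-01  3.000e-04] F [ 0.4   0.55 -0.36]
shift mm [ 0.6  0.2 58.7] turn deg [ 0.02  0.08 -0.12] joints [-0.51 -0.04  0.5   2.16  0.02  1.01  1.68] t 9.25
```

```bash
python3 -m handwheel '[[0,0,0,0.03,0,0,0],[0,0,0,0.02,0,0,0],[0,0,0,0.0075,0,0,0],[0,0,0,0,0,0,0],[0,0,0,0,0,0,0]]'
python3 -c "
from h import *
plan([.4275,-.0244,.019],np.radians(97.5))"
```

```text
time: 9.88
position: [0.4287, -0.0244, 0.0202]
tool_rot: [-0.203, 3.133, 0.001]
ft_force: [-0.1, -0.9, -0.5]
grip_width: 0.004
grip_force: 0.0
pos [ 0.4287 -0.0244  0.0202] tool x [-0.9917 -0.1288 -0.002 ] y [-1.288e-01  9.917e-01  3.000e-04] F [-0.09 -0.94 -0.52]
shift mm [1.2 0.1 1.2] turn deg [ 0.01  0.12 -0.1 ] joints [-0.5   0.06  0.51  2.21 -0.04  0.88  1.74] t 9.875
```

```bash
python3 -m handwheel '[[0,-0.004,0,0.0005,0,0,0],[0,-0.004,0,0,0,0,0],[0,-0.004,0,0,0,0,0],[0,-0.003,0,0,0,0,0],[0,-0.003,0,0,0,0,0],[0,-0.003,0,0,0,0,0]]';python3 -m handwheel '[[0,-0.003,0,0,0,0,0],[0,-0.003,0,0,0,0,0],[0,-0.003,0,0,0,0,0],[0,-0.003,0,0,0,0,0],[0,-0.003,0,0,0,0,0],[0,-0.003,0,0,0,0,0]]';python3 -m handwheel '[[0,-0.003,0,0,0,0,0],[0,-0.003,0,0,0,0,0],[0,-0.003,0,0,0,0,0],[0,-0.003,0,0,0,0,0],[0,-0.003,0,0,0,0,0]]'
```

```text
time: 10.62
position: [0.4484, -0.0218, 0.0185]
tool_rot: [0.202, -3.135, -0.0]
ft_force: [-0.9, -0.2, -0.2]
grip_width: 0.004
grip_force: 0.6
time: 11.38
position: [0.4665, -0.0195, 0.0186]
tool_rot: [-0.202, 3.135, 0.0]
ft_force: [-0.8, -1.0, -0.4]
grip_width: 0.003
grip_force: 0.4
time: 12.0
position: [0.4814, -0.0175, 0.0187]
tool_rot: [-0.203, 3.135, 0.0]
ft_force: [-0.8, -0.9, -1.1]
grip_width: 0.009
grip_force: 0.5
```

```bash
python3 - <<'E'
from h import *
import pickle
plan([.4,.0,.2],np.radians(97.5))
c=grab('top');i=c[0][75:210,180:330];cv2.imwrite('pics/t4.png',cv2.resize(i,(660,594),interpolation=cv2.INTER_CUBIC))
E
```

```text
pos [ 0.4814 -0.0175  0.0187] tool x [-9.917e-01 -1.287e-01 -1.000e-04] y [-0.1287  0.9917  0.    ] F [-0.77 -0.92 -1.11]
shift mm [  78.5   27.9 -181.3] turn deg [ 0.    0.01 -0.11] joints [-0.49  0.19  0.51  2.09 -0.12  0.89  1.78] t 12.0
```

View pics/t4.png

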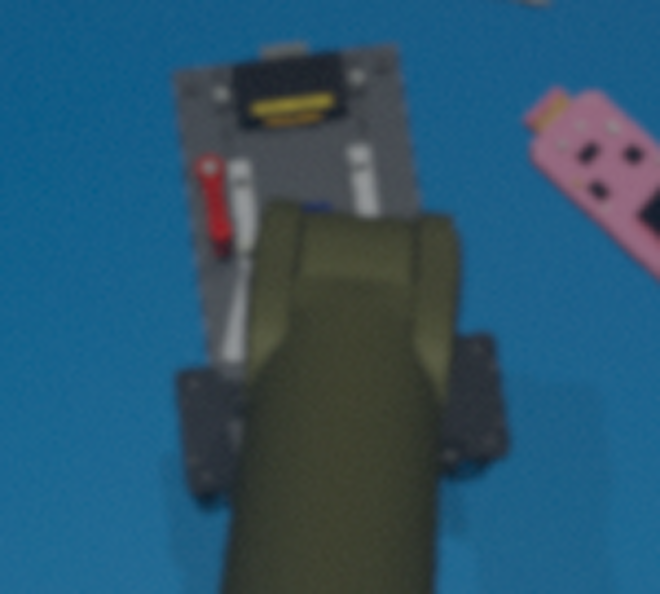

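The tongue shows at (315,207), heading between the parallel guides. I keep pushing, reading the force often.

```bash
python3 -m handwheel '[[0,-0.003,0,0,0,0,0],[0,-0.003,0,0,0,0,0],[0,-0.003,0,0,0,0,0],[0,-0.003,0,0,0,0,0]]';python3 -m handwheel '[[0,-0.003,0,0,0,0,0],[0,-0.003,0,0,0,0,0],[0,-0.003,0,0,0,0,0],[0,-0.003,0,0,0,0,0]]';python3 -m handwheel '[[0,-0.002,0,0,0,0,0],[0,-0.002,0,0,0,0,0],[0,-0.002,0,0,0,0,0]]';python3 -m handwheel '[[0,-0.002,0,0,0,0,0],[0,-0.002,0,0,0,0,0]]'
```

```text
time: 12.55
position: [0.4933, -0.016, 0.0187]
tool_rot: [-0.202, 3.135, 0.0]
ft_force: [-2.0, -0.0, 0.9]
grip_width: 0.0
grip_force: 0.8
time: 13.05
position: [0.5052, -0.0145, 0.0187]
tool_rot: [-0.202, 3.135, 0.0]
ft_force: [-1.9, -1.2, 1.4]
grip_width: 0.004
grip_force: 0.9
time: 13.42
position: [0.5111, -0.0137, 0.0187]
tool_rot: [-0.203, 3.135, 0.0]
ft_force: [-1.6, -0.9, 0.6]
grip_width: 0.004
grip_force: 0.9
time: 13.68
position: [0.5151, -0.0132, 0.0187]
tool_rot: [-0.203, 3.135, 0.0]
ft_force: [-1.3, 0.0, 1.8]
grip_width: 0.004
grip_force: 0.8
```

```bash
for i in 1; do :; done
python3 -m handwheel '[[0,-0.002,0,0,0,0,0],[0,-0.001,0,0,0,0,0]]'|grep -E "pos|ft_f";python3 -m handwheel '[[0,-0.0015,0,0,0,0,0],[0,-0.0015,0,0,0,0,0]]'|grep -E "pos|ft_f";python3 -m handwheel '[[0,-0.0015,0,0,0,0,0],[0,-0.0015,0,0,0,0,0]]'|grep -E "pos|ft_f";python3 -m handwheel '[[0,-0.0015,0,0,0,0,0],[0,-0.0015,0,0,0,0,0]]'|grep -E "pos|ft_f"
```

```text
position: [0.5181, -0.0128, 0.0187]
ft_force: [-1.3, -0.5, 1.3]
position: [0.521, -0.0124, 0.0186]
ft_force: [-1.9, -0.7, 0.6]
position: [0.5239, -0.012, 0.0186]
ft_force: [-0.9, -0.0, 1.1]
position: [0.5269, -0.0116, 0.0187]
ft_force: [-1.5, -0.2, 1.3]
```

```bash
python3 -m handwheel '[[0,-0.001,0,0,0,0,0],[0,-0.001,0,0,0,0,0]]'|grep -E "pos|ft_f";python3 -m handwheel '[[0,-0.001,0,0,0,0,0],[0,-0.001,0,0,0,0,0]]'|grep -E "pos|ft_f";python3 -m handwheel '[[0,-0.001,0,0,0,0,0],[0,-0.001,0,0,0,0,0]]'|grep -E "pos|ft_f";python3 -m handwheel '[[0,-0.001,0,0,0,0,0],[0,-0.001,0,0,0,0,0]]'|grep -E "pos|ft_f"
```

```text
position: [0.5288, -0.0114, 0.0186]
ft_force: [-1.5, -0.7, 0.6]
position: [0.5309, -0.0111, 0.0187]
ft_force: [-2.1, -0.3, 0.1]
position: [0.5329, -0.0109, 0.0187]
ft_force: [-1.5, 0.2, -0.0]
position: [0.5348, -0.0106, 0.0186]
ft_force: [-0.6, -0.2, -0.3]
```

```bash
python3 -m handwheel '[[0,-0.001,0,0,0,0,0],[0,-0.001,0,0,0,0,0]]'|grep -E "pos|ft_f";python3 -m handwheel '[[0,-0.001,0,0,0,0,0],[0,-0.001,0,0,0,0,0]]'|grep -E "pos|ft_f";python3 -m handwheel '[[0,-0.001,0,0,0,0,0],[0,-0.001,0,0,0,0,0]]'|grep -E "pos|ft_f"
```

```text
position: [0.5368, -0.0103, 0.0187]
ft_force: [-0.8, -0.5, -0.8]
position: [0.5388, -0.0101, 0.0187]
ft_force: [-1.6, -0.6, 0.0]
position: [0.5406, -0.0099, 0.0186]
ft_force: [-3.8, -1.8, 2.4]
```

Contact entry begins.

```bash
python3 -m handwheel '[[0,-0.001,0,0,0,0,0],[0,-0.001,0,0,0,0,0]]'|grep -E "pos|ft_f";python3 -m handwheel '[[0,-0.001,0,0,0,0,0],[0,-0.001,0,0,0,0,0]]'|grep -E "pos|ft_f";python3 -m handwheel '[[0,-0.001,0,0,0,0,0],[0,-0.001,0,0,0,0,0]]'|grep -E "pos|ft_f"
```

```text
position: [0.5407, -0.0099, 0.0185]
ft_force: [-8.3, -1.0, 7.5]
position: [0.5414, -0.0099, 0.0184]
ft_force: [-10.5, -0.8, 9.7]
position: [0.5428, -0.0098, 0.0184]
ft_force: [-12.7, -1.6, 11.2]
```

```bash
python3 -m handwheel '[[0,-0.001,0,0,0,0,0],[0,0,0,0,0,0,0]]'|grep -E "pos|ft_f";python3 -m handwheel '[[0,-0.001,0,0,0,0,0],[0,0,0,0,0,0,0]]'|grep -E "pos|ft_f";python3 -m handwheel '[[0,-0.001,0,0,0,0,0],[0,0,0,0,0,0,0]]'|grep -E "pos|ft_f"
```

```text
position: [0.5436, -0.0097, 0.0184]
ft_force: [-13.1, -1.8, 11.4]
position: [0.5449, -0.0097, 0.0183]
ft_force: [-11.1, -0.8, 10.1]
position: [0.5477, -0.0092, 0.0183]
ft_force: [-6.0, -1.4, 4.0]
```

```bash
for k in 1; do python3 -m handwheel '[[0,-0.001,0,0,0,0,0],[0,0,0,0,0,0,0]]'|grep -E "pos|ft_f";python3 -m handwheel '[[0,-0.001,0,0,0,0,0],[0,0,0,0,0,0,0]]'|grep -E "pos|ft_f"; done
```

```text
position: [0.5485, -0.009, 0.0183]
ft_force: [-7.6, -0.9, 4.6]
position: [0.5493, -0.0089, 0.0183]
ft_force: [-8.3, -0.7, 5.5]
```

```bash
python3 -m handwheel '[[0,-0.0007,0,0,0,0,0],[0,0,0,0,0,0,0]]'|grep -E "pos|ft_f";python3 -m handwheel '[[0,-0.0007,0,0,0,0,0],[0,0,0,0,0,0,0]]'|grep -E "pos|ft_f"
```

```text
position: [0.5494, -0.0089, 0.0183]
ft_force: [-9.5, -0.6, 7.7]
position: [0.5496, -0.0089, 0.0183]
ft_force: [-11.3, -1.3, 9.8]
```

```bash
python3 -m handwheel '[[0,-0.0007,0,0,0,0,0],[0,0,0,0,0,0,0]]'|grep -E "pos|ft_f";python3 -m handwheel '[[0,-0.0007,0,0,0,0,0],[0,0,0,0,0,0,0]]'|grep -E "pos|ft_f";python3 -m handwheel '[[0,-0.0005,0,0,0,0,0],[0,0,0,0,0,0,0]]'|grep -E "pos|ft_f"
```

```text
position: [0.5498, -0.0088, 0.0183]
ft_force: [-12.0, -1.3, 10.6]
position: [0.5499, -0.0089, 0.0183]
ft_force: [-14.1, -1.4, 12.2]
position: [0.55, -0.0089, 0.0183]
ft_force: [-13.6, -1.7, 11.9]
```

```bash
python3 -m handwheel '[[0,-0.0007,0,0,0,0,0],[0,0,0,0,0,0,0]]'|grep -E "pos|ft_f";python3 -m handwheel '[[0,-0.0007,0,0,0,0,0],[0,0,0,0,0,0,0]]'|grep -E "pos|ft_f";python3 -m handwheel '[[0,0,0,0,0,0,0],[0,0,0,0,0,0,0]]'|grep -E "pos|ft_f"
```

```text
position: [0.5501, -0.0089, 0.0182]
ft_force: [-15.2, -2.1, 13.6]
position: [0.5503, -0.0089, 0.0181]
ft_force: [-17.1, -1.4, 15.5]
position: [0.5503, -0.0089, 0.0181]
ft_force: [-16.0, -1.3, 15.2]
```

```bash
python3 -m handwheel '[[0,-0.0005,0,0,0,0,0],[0,0,0,0,0,0,0]]'|grep -E "pos|ft_f"
python3 -m handwheel '[[0,0.003,0,0,0,0,0],[0,0.004,0,0,0,0,0],[0,0.005,0,0,0,0,0],[0,0.005,0,0,0,0,0],[0,0,0,0,0,0,0]]'
python3 -c "
from h import *
plan([.4,.0,.2],np.radians(97.5))"
```

```text
position: [0.5503, -0.0089, 0.0181]
ft_force: [-17.9, -1.4, 16.5]
time: 21.3
position: [0.5399, -0.0099, 0.0188]
tool_rot: [-0.203, 3.135, 0.0]
ft_force: [0.7, 0.6, 0.0]
grip_width: 0.005
grip_force: 0.0
pos [ 0.5399 -0.0099  0.0188] tool x [-9.917e-01 -1.287e-01 -5.000e-04] y [-1.287e-01  9.917e-01  2.000e-04] F [0.71 0.64 0.02]
shift mm [ 137.3   27.8 -181.3] turn deg [ 0.01  0.03 -0.11] joints [-0.46  0.31  0.49  1.95 -0.18  0.92  1.82] t 21.3
```

```bash
python3 -m handwheel '[[0,0.002,0,-0.05,0,0,0],[0,0,0,-0.06,0,0,0],[0.04,0,0,-0.03,0,0,0],[0.04,0,0,0,0,0,0],[0.04,0,0,0,0,0,0]]'
python3 - <<'E'
from h import *
import pickle
c=grab('wrist');pickle.dump(c,open('w4.pkl','wb'));cv2.imwrite('pics/w4.png',c[0])
th=np.array([.598,-.002]);a=np.radians(7.5);D=np.array([[np.cos(a),np.sin(a)],[-np.sin(a),np.cos(a)]])
plan([*(th+D.T@[.018,.059]),.158],np.radians(97.5))
E
```

```text
time: 21.92
position: [0.5374, -0.0101, 0.1577]
tool_rot: [0.203, -3.134, -0.0]
ft_force: [-0.7, -0.5, -1.1]
grip_width: 0.258
grip_force: 0.0
pos [ 0.537  -0.0101  0.1572] tool x [-0.9917 -0.1288  0.0023] y [-0.1288  0.9917  0.    ] F [-0.93  0.53 -0.41]
shift mm [-79.4  59.2  -1. ] turn deg [ 0.   -0.13 -0.1 ] joints [-0.51  0.13  0.52  1.83 -0.07  1.2   1.73] t 21.975
```

```bash
python3 -m handwheel '[[0.045,-0.04,0.03,0,0,0,0],[0.045,-0.0394,0.0292,0,0,0,0],[0.045,0,0,0,0,0,0],[0.045,0,0,0.05,0,0,0],[0.045,0,0,0.04,0,0,0],[0.045,0,0,0.02,0,0,0],[0.045,0,0,0.006,0,0,0],[0.045,0,0,0,0,0,0]]'
```

```text
time: 22.98
position: [0.6096, 0.0585, 0.0434]
tool_rot: [-0.202, 3.134, 0.0]
ft_force: [-0.9, 0.4, 0.6]
grip_width: 0.519
grip_force: 0.0
```

```bash
python3 -m handwheel '[[0,0,0,0,0,0,0],[0,0,0,0,0,0,0],[0,0,0,0,0,0,0],[0,0,0,0,0,0,0]]' 12
python3 - <<'E'
from h import *
plan([.6,0,.04],np.radians(97.5))
th=np.array([.598,-.002]);a=np.radians(7.5);D=np.array([[np.cos(a),np.sin(a)],[-np.sin(a),np.cos(a)]])
print(D@(np.array(ctrl.get_state()['position'][:2])-th))
E
```

```text
time: 23.48
position: [0.6091, 0.0585, 0.0429]
tool_rot: [-0.203, 3.135, -0.0]
ft_force: [0.2, 0.1, 0.9]
grip_width: 0.153
grip_force: 12.0
pos [0.6091 0.0585 0.0429] tool x [-9.917e-01 -1.287e-01 -3.000e-04] y [-1.287e-01  9.917e-01 -2.000e-04] F [0.24 0.13 0.91]
shift mm [ 16.6 -56.8   3. ] turn deg [-0.01  0.02 -0.11] joints [-0.52  0.41  0.46  1.76 -0.21  1.02  1.72] t 23.475
[0.01894847 0.05853621]
```

```bash
python3 -m handwheel '[[0,-0.0008,-0.0087,0,0,0,0],[0,-0.0023,-0.0084,0,0,0,0],[0,-0.0037,-0.0079,0,0,0,0],[0,-0.005,-0.0071,0,0,0,0],[0,-0.0062,-0.0062,0,0,0,0]]'
python3 -m handwheel '[[0,-0.0071,-0.005,0,0,0,0],[0,-0.0079,-0.0037,0,0,0,0],[0,-0.0084,-0.0023,0,0,0,0]]'
python3 -m handwheel '[[0,-0.0087,-0.0008,0,0,0,0],[0,0,0,0,0,0,0]]'
```

```text
time: 24.1
position: [0.6323, 0.0227, 0.0428]
tool_rot: [-0.202, 3.135, 0.0]
ft_force: [-2.4, 3.8, 4.7]
grip_width: 0.156
grip_force: 12.0
time: 24.48
position: [0.6569, 0.0154, 0.0427]
tool_rot: [0.203, -3.135, -0.001]
ft_force: [-3.5, 4.5, 5.0]
grip_width: 0.155
grip_force: 12.0
time: 24.72
position: [0.6659, 0.0159, 0.0426]
tool_rot: [0.203, -3.135, -0.0]
ft_force: [-2.8, 4.5, 4.1]
grip_width: 0.157
grip_force: 12.0
```

```bash
python3 -m handwheel '[[0,-0.0015,0,0,0,0,0],[0,-0.001,0,0,0,0,0],[0,0,0,0,0,0,0]]'
python3 -m handwheel '[[0.04,0,0,0,0,0,0],[0.04,0,0,0,0,0,0],[0.04,0,0,0,0,0,0],[0.04,0,0,-0.03,0,0,0],[0.04,0,0,-0.06,0,0,0],[0.04,-0.02,0.04,-0.06,0,0,0],[0.04,-0.02,0.05,0,0,0,0],[0.04,0,0.05,0,0,0,0],[0.04,0,0,0,0,0,0]]'
python3 - <<'E'
from h import *
import pickle
c=grab('wrist');pickle.dump(c,open('w5.pkl','wb'));cv2.imwrite('pics/w5.png',c[0])
plan([.6,0,.04],np.radians(97.5))
E
```

```text
time: 25.1
position: [0.666, 0.0159, 0.0425]
tool_rot: [0.202, -3.131, -0.001]
ft_force: [-8.3, 3.9, 8.2]
grip_width: 0.154
grip_force: 12.0
time: 26.22
position: [0.686, 0.1603, 0.182]
tool_rot: [0.217, -3.134, -0.005]
ft_force: [0.9, 0.2, -0.2]
grip_width: 0.457
grip_force: 0.0
pos [0.6865 0.156  0.1821] tool x [-9.911e-01 -1.335e-01  2.000e-04] y [-1.335e-01  9.911e-01  4.000e-04] F [-0.28 -0.26  0.26]
shift mm [ 106.5 -143.1  142.1] turn deg [ 0.02 -0.01  0.17] joints [-0.58  0.48  0.45  1.37 -0.21  1.34  1.58] t 26.275
```

View pics/w5.png

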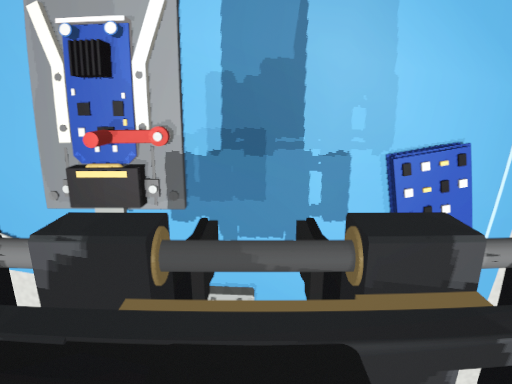

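The view shows the finger across the card (pivot (158,136), knob (92,139)) and the tongue inside the connector at (107,168). Here is a quick numerical check of pose and finger angle.

```bash
python3 - <<'E'
from h import *
import pickle
c=pickle.load(open('w5.pkl','rb'));hsv=cv2.cvtColor(c[0],cv2.COLOR_BGR2HSV);w=world(c)
th=np.array([.598,-.002]);a=np.radians(7.5);D=np.array([[np.cos(a),np.sin(a)],[-np.sin(a),np.cos(a)]])
dk=lambda P:((P[:,:2]-th)@D.T*1e3).round(1).tolist()
m=np.zeros(hsv.shape[:2],np.uint8);m[10:24,50:132]=((hsv[...,1]<60)&(hsv[...,2]>130))[10:24,50:132]*255
k=max(cv2.findContours(m,0,1)[0],key=cv2.contourArea);b=cv2.boxPoints(cv2.minAreaRect(k));print('panel',b.round(1).tolist(),dk(plane(b,c,.031)))
px=[[next(x for x in range(55,100) if hsv[r,x,0]>108 and hsv[r,x,1]>120),r] for r in range(40,125,4)]
P=plane(px,c,.021)[:,:2];v=cv2.fitLine(P.astype(np.float32),cv2.DIST_HUBER,0,.01,.01).ravel();print('card yaw',np.degrees(np.arctan(v[1]/v[0])),'y',dk(v[None,2:]))
wh=(hsv[...,1]<50)&(hsv[...,2]>190)
for rows,x0,x1,s in((range(85,125),45,75,1),(range(85,115),125,150,-1)):
    q=[[x0+(k.max()+.5 if s>0 else k.min()-.5),r] for r in rows for k in[np.where(wh[r,x0:x1])[0]] if len(k)]
    Q=plane(q,c,.022)[:,:2];v=cv2.fitLine(Q.astype(np.float32),cv2.DIST_HUBER,0,.01,.01).ravel();print('rail yaw',np.degrees(np.arctan(v[1]/v[0])),dk(v[None,2:]))
P=plane([[158,136]],c,.034);Q=plane([[92,139]],c,.0645);print('pivot/knob',dk(P),dk(Q))
E
```

```text
panel [[50.0, 10.0], [131.0, 10.0], [131.0, 23.0], [50.0, 23.0]] [[-45.6, -37.9], [-42.5, 37.4], [-31.5, 36.9], [-34.4, -38.7]]
card yaw 7.4304004 y [[17.7, -33.2]]
rail yaw 7.76283 [[39.5, -34.1]]
rail yaw 8.4088125 [[35.4, 32.1]]
pivot/knob [[68.1, 57.3]] [[67.8, 9.1]]
```

```bash
python3 -c "
from bench import ctrl
print(ctrl.close_job())"
```

```text
the job is handed in; nothing more can be done
None
```

I handed the job in at about 26 s, no verdict returned: the card was pushed onto the stop (about 1.1 mm and 8–9 N, inferred from wrist force), it measures centred and straight in the guides, and the red finger is across it at its end stop; I did not re-measure the tongue-to-stop gap after release.

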